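# Fetch the tabbed plate from the push-latch case

## Robot

A 6-joint arm with a two-finger parallel gripper is mounted at the origin on the work surface. World frame = base frame: x ahead of the robot, y to its left, z up, the work surface at z = 0. Lengths are in m, angles in rad, forces in N, time in s.
With the tool pointing down it reaches from about 0.35 to 0.775 m from the base axis. Payload 5.5 kg.
Tool frame: the origin (TCP) lies at the very end of the fingers, on their centre line; the grasp point (between the pads) lies 19 mm behind it (grip_point_offset is the distance from the TCP to the grasp point, in m); z points along the fingers, y is the direction in which the jaws open and shut (so a half turn about z gives the same grasp; the last joint's range is limited). The gripper opens to 85 mm and grips with 20 to 120 N. Pads are 22 mm wide; open, the fingers measure 114 mm over their backs; the gripper's body (76 mm by 85 mm) begins 54 mm behind the grasp point. The pads swing forward as they close: fully open they stand 13 mm farther back than shut.
Start: joints at [-1.38, 0.313, 0.046, 1.304, 0, 1.431], TCP at [0.187, -0.544, 0.231] pointing down, gripper open.
Joint ranges: [-2.76, 2.76], [-0.86, 1.69], [-1.03, 1.26], [-2.2, 2.34], [-1.47, 1.5], [-3.14, 3.14]. Speed limits (rad/s): [2.57, 2.57, 3.14, 3.14, 3.14, 3.14].

## Interface

Orientations are given as a unit quaternion [w, x, y, z].
In Python, from workcell import * gives the robot as it stands.
- The arm moves only by the shell command python3 -m crank 'ROWS' [OPENING] [FORCE]. ROWS is a JSON object of lists of equal length, an entry for each row: "travel": the shift along the tool's x, y, z in units of 40 mm (1.0 is 40 mm), a list of three; "turn": the turn about the tool's z in rad. In form: {"travel": [[x, y, z], ...], "turn": [turn, ...]}. A call has 1 to 5 rows; each row is the pose to reach, as a shift and turn from the pose commanded when the call began, along the tool's axes at that moment; what a row does not reach only later rows make up. A row lasts 1/12 s, in which the tool goes at most 41.7 mm and 7.16 degrees, less where a joint would pass 70% of its speed; a pose out of reach is approached as far as the arm can. A call with a gripper value outside its range is refused whole. OPENING is the finger opening in mm, from 0 to 85.4, set as the call begins (- or left out, the last holds). The fingers move at their own pace and stop on an object; FORCE is the grip in N (left out, the last holds). Time passes only in rows, so rows that repeat a pose let the fingers close. It gives the time, the measured TCP pose, the force and the opening at its end, in the units of the state.
- get_state(): the state, without advancing time (a new reading comes with each control period).
- read_camera(name): name is "scene" or "top" or "wrist"; returns a dict with "image" (420x560x3 uint8, red, green, blue), "K" (3x3 intrinsics, pixels), "R" (3x3) and "t" (3): a world point X has camera coordinates R X + t. Camera axes: x right, y down, z forward; pixel columns grow to the right and rows downward; lengths in m; the calibration is good to about 2 mm. A picture is of the moment at which its call begins. There is no depth.
- hand_in(): hands the job in, once; it reports no verdict.
The state is a dict: "clock": time; "joint_pos": joint angles; "qvel": joint speeds; "tau": joint torques, N m; "tcp_pos": TCP position; "orientation": TCP orientation; "wrist_force": force on the tool from outside, world axes, zero at the start; "ft_torque": the same for the moment, N m; "finger_gap": finger opening in m.
Only numpy, scipy, OpenCV 4.12 (cv2) and the standard library are available. Lean on these libraries where they do the work, as an engineer would, in place of code of your own. Each camera call takes 0.05 s, during which the arm holds its last target. There are 200 camera calls.

## Task

Press the front of the instrument case's lid to release its push latch and let the lid spring open. Slide the framed plate with the grip tab up out of its slot and lower it gently into the slot of the plate stand, fully down, leaving the two plain plates in the case. Then swing the lid down and press it again so that it stays latched shut, without disturbing the other things on the bench.

Things in the scene. Friction and masses are not known exactly. Their poses are not given: they have to be found in the camera images.
- case: Fixed white instrument case, 190 mm (its x) x 230 mm (its y), open on top under a white lid; front wall 80 mm high, side walls 86 mm, back wall 105 mm, walls 5 mm thick. Origin: centre of its underside, on the table; x points from its front (near the robot) to its back, where the lid is hinged; z up.
- slot_mid (a point): In the case: middle of the middle plate slot, on the case's floor 6 mm above the table. Axes as the case's. Three slots run along x, at y = -62, 0 and +62 mm from here; each is 9 mm wide between two combs that hold the plate's ends, up to 50 mm above the floor. The side walls' inner faces lie at y = -110 and +110 mm.
- lid (a joint): Lid angle, rad: 0 latched shut, 1.7 fully open, just past upright. Every full push of the pad, 7 mm down to a hard stop at -0.042 (2 to 3 N, brief peaks to 8 N on the way), then let go, toggles the latch: from latched, a damped spring swings the lid open in about 1.5 s, so rise out of its way; pushed down from open (from behind, a few N), it comes back to 0 and stays. A 2 mm push changes nothing.
- lid_press (a point): Centre of the upper face of the black rubber pad (32 x 80 mm) near the lid's front edge, where to press; 175 mm from the hinge axis, 123 mm above the table when latched. The frame turns with the lid: x towards the hinge, z out of the lid's outer face.
- lid_edge (a point): Middle of the lid's free (front) edge, on its outer face, 197 mm from the hinge axis; axes as lid_press. The lid: a plate 240 mm wide, 8 mm thick, outer face 8 mm off the hinge axis (pad 11 mm); on its inner side a 38 mm front skirt and 30 mm side skirts (outside the case's side walls), which reach out over the case when the lid stands open, its edge 310 mm above the table.
- lid_hinge (a point): Middle of the lid's hinge axis (along the case's y), 97 mm behind the case's centre and 112 mm above the table.
- insert: The plate to fetch: aluminium frame plate standing on edge, 110 mm (its x) x 6 mm (its y), 68 mm high with a rectangular window, plus a grip tab 36 mm wide in the middle of its upper edge, up to 96 mm. Origin: middle of its lower edge; z up; x along the plate. About 0.11 kg. It stands in any of the case's three slots.
- blank_a: Plain aluminium plate without tab or window, 110 x 6 x 68 mm high, standing in another slot of the case. Origin: middle of its lower edge.
- blank_b: A second plain plate, the same as blank_a, in the remaining slot.
- stand: Fixed metal plate stand on the bench, 130 mm (its x) x 60 mm (its y) x 52 mm high. Origin: centre of its underside, z up. One straight slot along its x, open at both ends, 12 mm wide, its floor 10 mm above the table, its walls flared open above 42 mm.
- beaker: Bystander: loose glass beaker, 72 mm across, 90 mm high. Origin: centre of its underside.
- dishes: Bystander: two stacked clear dishes, 60 mm across, 28 mm high. Origin: centre of the underside.
- slide_box: Bystander: cardboard box 90 x 45 x 30 mm. Origin: centre of its underside.
- driver: Bystander: screwdriver, 170 mm, lying on the bench.
- reagent: Bystander: amber bottle, 70 mm across, 170 mm high. Origin: centre of its underside.
- oil_jar: Bystander: small glass jar, 52 mm across, 60 mm high. Origin: centre of its underside.
Mind the look-alikes: they are no part of the job. What is shaped like the stand but green, pink or red is not meant.

How it is judged:
On the way, in this order (a step that is already met when the one before it is completed fails the run):
1. the lid has been released and has sprung open (value of joint lid above 1.2 rad), for 0.2 s.
2. the tabbed plate is up clear of its slot (z of insert in the frame of case above 0.06 m and value of joint lid above 0.8 rad), for 0.1 s.
3. the tabbed plate stands fully down in the stand's slot, let go (horizontal distance between insert and stand below 0.025 m and z of insert in the frame of stand below 0.016 m and angle between the x axis of insert and the x axis of stand, either way round below 0.15 rad and contact force between the fingers and insert below 0.1 N), for 0.2 s.
At the end, for the whole second after the job is handed in: The lid stays latched shut by itself (within 0.03 rad of 0); the tabbed plate rests upright (within 0.25 rad) in the stand's slot, fully down on its floor (within 6 mm), within 25 mm of the slot's middle and 0.15 rad of its direction; both plain plates are fully down in the case (value of joint lid between -0.03 and 0.03 rad and horizontal distance between insert and stand below 0.025 m and y of insert in the frame of stand between -0.008 and 0.008 m and z of insert in the frame of stand below 0.016 m and angle between insert's own z axis and vertical below 0.25 rad and angle between the x axis of insert and the x axis of stand, either way round below 0.15 rad and linear speed of insert below 0.02 m/s and z of each of blank_a, blank_b in the frame of case below 0.02 m); the robot touches nothing.
It fails at once if a plain plate is pulled out of its slot (z of any of blank_a, blank_b in the frame of case above 0.05 m).
It fails at once if the tabbed plate is dropped into the stand instead of being lowered (it falls freely faster than 0.6 m/s, about 18 mm) (linear speed of insert above 0.6 m/s and horizontal distance between insert and stand below 0.08 m and contact force between the fingers and insert below 0.1 N).
It fails at once if a bystander is pushed more than 40 mm (distance of any of beaker, dishes, slide_box, driver, reagent, oil_jar from where it was at the start of the episode above 0.04 m).
It also fails if it takes over 72 s, if anything falls off the work surface, if the arm or the gripper's body presses on something with over 40 N, if the wrist force passes 120 N, or if a joint passes its speed limit or range.

## Working session

There is one attempt and no reset: what is moved stays moved. The work goes in short steps, Python scripts to look and compute and a shell command to move; the robot and the scene stay as the last step left them, time stands still between calls to the robot, and variables do not carry over. Pictures are saved under pics/ and viewed, about 8 in all and at most 12, crops included, and the job is handed in when it is done.

```bash
ls; mkdir -p pics; python3 - <<'E'
from workcell import *
import cv2,json
s=get_state();print({k:(v if not hasattr(v,'tolist') else v.tolist()) for k,v in s.items()})
for n in("scene","top"):
    c=read_camera(n);cv2.imwrite(f"pics/{n}0.png",c["image"][:,:,::-1]);print(n,c["K"],c["R"],c["t"])
E
```

```text
pics
{'clock': 0.0, 'joint_pos': [-1.379578138475379, 0.31403308351461945, 0.04495609438394608, 1.3035725141170045, -2.888552274657118e-05, 1.4311832263228739], 'qvel': [-0.0007762945220208463, -0.00010542634258230591, -0.0024957075878934915, 0.0014435362192717124, 0.0006433697187315334, -0.0017511796031423105], 'tau': [-0.0003442736851866357, -48.06213140487671, 29.85356032848358, 0.019323538290336728, -0.00014011503935762448, 4.050189090776257e-06], 'tcp_pos': [0.1866541827297715, -0.5433205095677984, 0.23038090398176286], 'orientation': [-0.00092590704447469, 0.9863495738509048, 0.16466225854776184, -3.834362481592445e-05], 'wrist_force': [-0.7125729506439492, 0.608552091723649, -0.23386036654602776], 'ft_torque': [-0.008693179551826264, 0.008773361114415863, 0.01257476219587265], 'finger_gap': 0.08542232033460136}
scene [[397.11315052   0.         285.55605927]
 [  0.         397.11315052 205.85032933]
 [  0.           0.           1.        ]] [[-0.04551567  0.99895848  0.00320628]
 [ 0.74072676  0.03590299 -0.67084636]
 [-0.67026277 -0.02815904 -0.74158943]] [ 0.08345924 -0.32044202  1.56019569]
top [[499.433387     0.         283.15737955]
 [  0.         499.433387   215.64531244]
 [  0.           0.           1.        ]] [[ 0.00821113 -0.99996143 -0.00311572]
 [-0.99601909 -0.00790211 -0.08878919]
 [ 0.08876114  0.00383237 -0.99604557]] [-0.05222968  0.55575224  1.54910757]
```

View pics/top0.png

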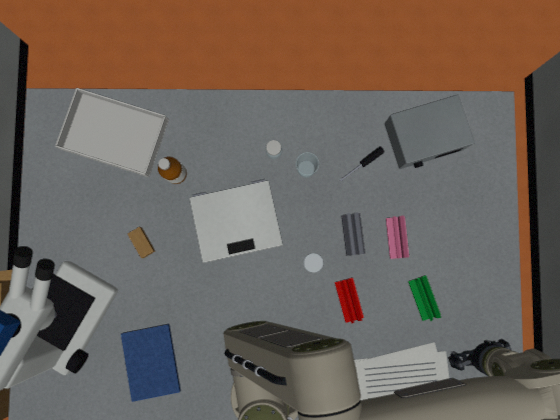

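View pics/scene0.png

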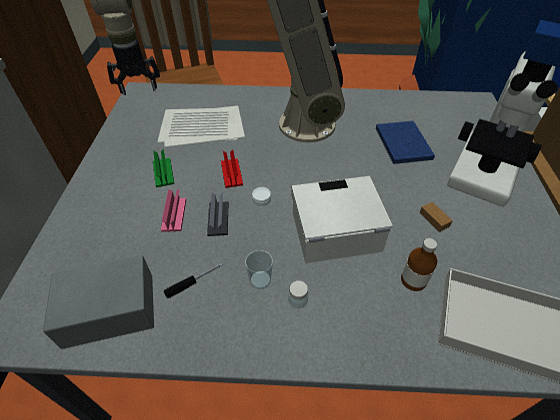

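Top view: the case lid is at (236,220) with its pad at (241,247). Stand candidates are grey (353,234), pink (397,237), red (348,300) and green (424,298). I choose grey, since only it matches "metal stand". The large grey box (430,130) and the tray (112,130) aren't part of the job.

```bash
cat > h.py <<'E'
from workcell import *
import numpy as np,cv2
from scipy.spatial.transform import Rotation as Ro
def ray(c,px,z):
    d=c["R"].T@np.linalg.solve(c["K"],[px[0],px[1],1.]);o=-c["R"].T@c["t"]
    return o+d*(z-o[2])/d[2]
def proj(c,P):
    q=(np.asarray(P)@c["R"].T+c["t"])@c["K"].T;return q[...,:2]/q[...,2:]
def pose(s=None):
    s=s or get_state();q=np.array(s["orientation"]);return np.array(s["tcp_pos"]),Ro.from_quat(q[[1,2,3,0]]).as_matrix()
def go(p,yaw=None):
    """units for travel; yaw = world direction of jaw (tool y) axis mod pi"""
    t,R=pose();d=R.T@(np.asarray(p)-t)/.04
    cur=np.arctan2(R[1,1],R[0,1]);tn=0
    if yaw is not None: tn=-((yaw-cur+np.pi/2)%np.pi-np.pi/2)
    print("travel",np.round(d,2),"turn",round(tn,3),"j6",get_state()["joint_pos"][5])
def snap(n,f,crop=None,k=1):
    c=read_camera(n);im=c["image"][:,:,::-1]
    if crop: x0,y0,x1,y1=crop;im=im[y0:y1,x0:x1]
    cv2.imwrite(f"pics/{f}.png",cv2.resize(im,None,fx=k,fy=k,interpolation=cv2.INTER_CUBIC));return c
E
python3 - <<'E'
from h import *
c=snap("top","crop1",(180,170,430,330),3)
im=c["image"].astype(int)
def blob(m,box):
    x0,y0,x1,y1=box;k=np.zeros(m.shape,np.uint8);k[y0:y1,x0:x1]=m[y0:y1,x0:x1]
    n,l,st,ce=cv2.connectedComponentsWithStats(k);i=1+st[1:,4].argmax()
    return cv2.minAreaRect(np.argwhere(l==i)[:,::-1].astype(np.float32)),st[i]
g=im.max(2)
r,_=blob(g<60,(215,230,265,265));print("pad",r,ray(c,r[0],.123))
b=cv2.boxPoints(r);print(np.array([ray(c,p,.123) for p in b])[:,:2])
r,_=blob(g>130,(180,170,290,270));b=cv2.boxPoints(r);print("lid",r,ray(c,r[0],.12));print(np.array([ray(c,p,.12) for p in b])[:,:2])
E
```

```text
pad ((240.39755249023438, 246.02194213867188), (9.847867965698242, 25.91176414489746), 77.90524291992188) [0.4567904  0.07677759 0.123     ]
[[0.4626267  0.11715641]
 [0.47918484 0.04288538]
 [0.45095945 0.03643576]
 [0.43445252 0.1105842 ]]
lid ((235.0294189453125, 221.38232421875), (66.70610809326172, 81.89124298095703), 77.47119140625) [0.52949635 0.09407346 0.12      ]
[[ 0.59891255  0.23552731]
 [ 0.65406208 -0.00138381]
 [ 0.46070462 -0.04610787]
 [ 0.40670826  0.18816853]]
```

View pics/crop1.png

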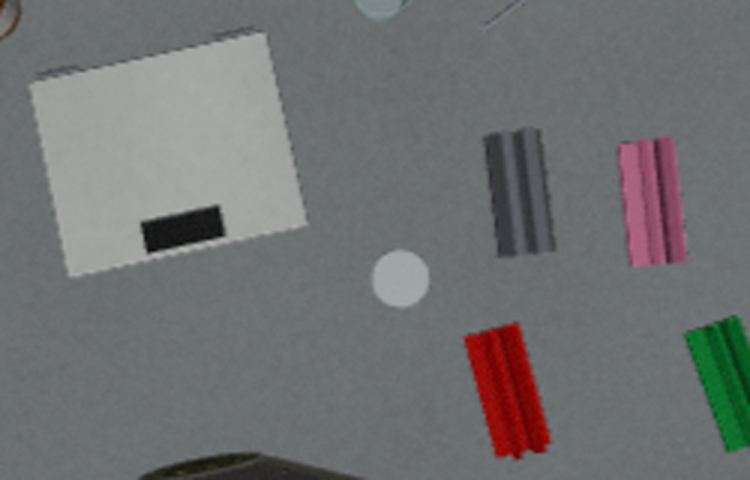

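Crop: the grey metal stand is at about (353,234) in the full image, with its slot running nearly vertically. The pad is 32x80 mm and measures 29x76, and the lid is about 200x240, so both agree with the description. I'll move above the pad with the fingers closed.

```bash
python3 - <<'E'
from h import *
c=read_camera("top")
P=np.array([ray(c,p,.052) for p in [(341.7,215),(360,212.7),(365,253.3),(346,255.7)]]);print(P,P.mean(0))
a=(P[0]+P[1]-P[2]-P[3])/2;print(np.hypot(*a[:2]),np.arctan2(a[1],a[0]))
for n,px,z in [("dishes",(313,262),.028),("beaker",(307,165),.05),("jar",(274,149),.06),("reag",(165,163),.17)]:print(n,ray(c,px,z))
go([.457,.077,.2],.23+np.pi/2)
E
```

```text
[[ 0.55716047 -0.22903182  0.052     ]
 [ 0.56476027 -0.28568574  0.052     ]
 [ 0.43951424 -0.30036476  0.052     ]
 [ 0.43168218 -0.24196472  0.052     ]] [ 0.49827929 -0.26426176  0.052     ]
0.12612008378891768 0.10968659203405481
dishes [ 0.41149557 -0.14199079  0.028     ]
beaker [ 0.7135234  -0.12110847  0.05      ]
jar [ 0.76134459 -0.01762003  0.06      ]
reag [0.6931394  0.29419794 0.17      ]
travel [ 11.43 -12.48   0.78] turn 0.101 j6 1.4311650690345914
```

```bash
R='.'; 
python3 -m crank '{"travel": [[1,-1.1,0],[1.6,-1.8,0],[2.2,-2.4,0],[2.86,-3.12,0],[2.86,-3.12,0]], "turn": [0,0,0,0,0]}' 0 40
python3 -m crank '{"travel": [[0.6,-0.65,0],[1.2,-1.3,0],[1.8,-1.95,0],[2.4,-2.6,0],[2.86,-3.12,0]], "turn": [0,0,0,0,0]}'
python3 -m crank '{"travel": [[0.6,-0.65,0],[1.2,-1.3,0],[1.8,-1.95,0],[2.4,-2.6,0],[2.86,-3.12,0]], "turn": [0,0,0,0,0]}'
python3 -m crank '{"travel": [[0.6,-0.65,0],[1.2,-1.3,0],[1.8,-1.95,0],[2.4,-2.6,0],[2.86,-3.12,0]], "turn": [0,0,0,0,0]}'
for i in 1 2 3 4 5; do python3 -m crank '{"travel": [[0,0,0],[0,0,0],[0,0,0],[0,0,0],[0,0,0]], "turn": [-0.12,-0.24,-0.36,-0.48,-0.61]}'; done
python3 - <<'E'
from h import *
print(get_state()["tcp_pos"],get_state()["joint_pos"])
go([.457,.077,.16],.23+np.pi/2)
E
```

```text
clock: 0.62
tcp_pos: [0.2556, -0.3822, 0.2312]
orientation: [-0.002, 0.986, 0.167, 0.0]
wrist_force: [0.2, 1.0, -0.4]
finger_gap: 0.0257
clock: 1.03
tcp_pos: [0.3225, -0.2316, 0.2313]
orientation: [-0.0, 0.986, 0.165, 0.0]
wrist_force: [0.0, 0.5, 0.7]
finger_gap: 0.0001
clock: 1.45
tcp_pos: [0.3904, -0.0764, 0.2314]
orientation: [0.0, 0.986, 0.165, 0.0]
wrist_force: [0.1, -1.2, 0.5]
finger_gap: -0.0001
clock: 1.87
tcp_pos: [0.4584, 0.0791, 0.2313]
orientation: [-0.0, 0.986, 0.165, 0.0]
wrist_force: [-0.0, 0.4, -0.8]
finger_gap: 0.0003
clock: 2.28
tcp_pos: [0.4576, 0.0769, 0.2311]
orientation: [0.0, 0.891, 0.454, -0.0]
wrist_force: [0.1, -0.2, 0.8]
finger_gap: 0.0
clock: 2.7
tcp_pos: [0.4576, 0.0766, 0.2312]
orientation: [0.0, 0.716, 0.699, -0.0]
wrist_force: [-0.0, -0.5, 0.3]
finger_gap: -0.0006
clock: 3.12
tcp_pos: [0.4576, 0.0767, 0.2312]
orientation: [0.0, 0.475, 0.88, -0.0]
wrist_force: [-0.2, -0.1, 0.7]
finger_gap: -0.0001
clock: 3.53
tcp_pos: [0.4576, 0.0766, 0.2312]
orientation: [-0.0, 0.191, 0.982, -0.0]
wrist_force: [-0.1, -0.4, 0.3]
finger_gap: -0.0
clock: 3.95
tcp_pos: [0.4576, 0.0767, 0.2312]
orientation: [-0.0, -0.11, 0.994, -0.0]
wrist_force: [0.0, -0.6, -0.1]
finger_gap: -0.0001
[0.45759705 0.07665492 0.23116588] [-7.19144661e-03  9.87559161e-02 -2.24372188e-01  1.24778115e+00
 -1.87558680e-04 -2.27313045e-01]
travel [0.01 0.01 1.78] turn -0.01 j6 -0.22731304463354282
```

```bash

python3 -m crank '{"travel": [[0,0,0.8],[0,0,1.6],[0,0,2.4],[0,0,2.6],[0,0,2.6]], "turn": [0,0,0,0,0]}'
python3 -m crank '{"travel": [[0,0,0.06],[0,0,0.12],[0,0,0.18],[0,0,0.24],[0,0,0.24]], "turn": [0,0,0,0,0]}'
python3 - <<'E'
from h import *
s=get_state();print(s["tcp_pos"],s["wrist_force"])
E
```

```text
clock: 4.37
tcp_pos: [0.4554, 0.0767, 0.1252]
orientation: [-0.003, -0.107, 0.994, 0.0]
wrist_force: [-1.1, -0.5, 0.5]
finger_gap: -0.0002
clock: 4.78
tcp_pos: [0.4588, 0.0768, 0.1186]
orientation: [0.002, -0.107, 0.994, -0.0]
wrist_force: [0.6, -1.6, 1.7]
finger_gap: -0.0003
[0.45875096 0.07680141 0.11864874] [ 0.58056534 -1.55951247  1.66435653]
```

```bash

python3 -m crank '{"travel": [[0,0,0.04],[0,0,0.08],[0,0,0.1],[0,0,0.1],[0,0,0.1]], "turn": [0,0,0,0,0]}'
python3 -m crank '{"travel": [[0,0,-0.5],[0.3,0,-1.3],[1.2,0,-2],[2.1,0,-2.4],[3,0,-2.6]], "turn": [0,0,0,0,0]}' 
python3 -m crank '{"travel": [[0.6,0,-0.4],[1,0,-0.8],[1,0,-1.2],[1,0,-1.4],[1,0,-1.4]], "turn": [0,0,0,0,0]}' 60
python3 -m crank '{"travel": [[0,0,0],[0,0,0],[0,0,0],[0,0,0],[0,0,0]], "turn": [0,0,0,0,0]}' 
python3 -m crank '{"travel": [[0,0,0],[0,0,0],[0,0,0],[0,0,0],[0,0,0]], "turn": [0,0,0,0,0]}' 
python3 - <<'E'
from h import *
snap("top","top2",(160,120,440,330),2.8)
E
```

```text
clock: 5.2
tcp_pos: [0.4587, 0.0768, 0.1149]
orientation: [0.002, -0.107, 0.994, -0.0]
wrist_force: [0.5, -1.3, 7.7]
finger_gap: 0.0001
clock: 5.62
tcp_pos: [0.3398, 0.0513, 0.2195]
orientation: [0.001, -0.107, 0.994, -0.0]
wrist_force: [0.4, -1.0, 1.9]
finger_gap: 0.0002
clock: 6.03
tcp_pos: [0.302, 0.0428, 0.2751]
orientation: [0.002, -0.107, 0.994, -0.0]
wrist_force: [1.4, 0.3, 0.6]
finger_gap: 0.0594
clock: 6.45
tcp_pos: [0.3009, 0.043, 0.273]
orientation: [-0.001, -0.107, 0.994, 0.0]
wrist_force: [-0.3, 1.0, 0.5]
finger_gap: 0.0599
clock: 6.87
tcp_pos: [0.3011, 0.0429, 0.2737]
orientation: [0.0, -0.107, 0.994, -0.0]
wrist_force: [-0.6, 0.2, -0.4]
finger_gap: 0.0599
```

View pics/top2.png

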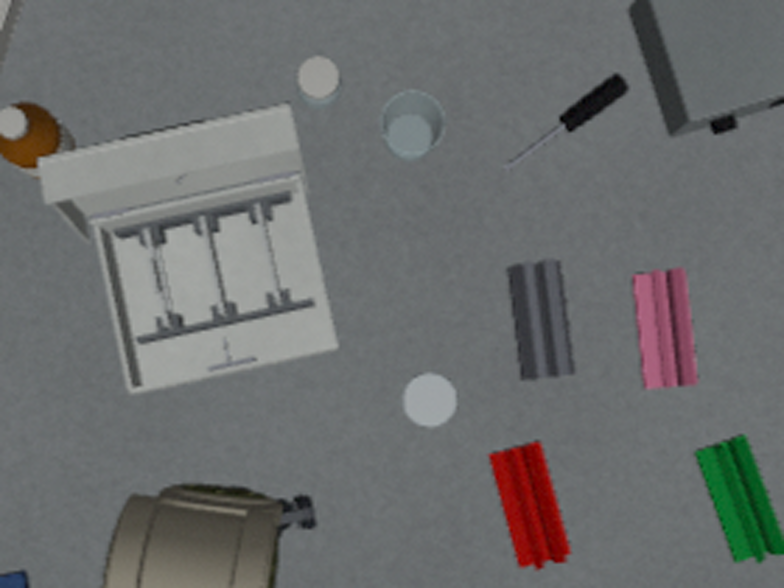

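The lid is open. The case's three plates are visible, and the left one at crop (160,275) looks like the tabbed one (double edge). Next is a closer look with the wrist camera.

```bash
python3 - <<'E'
from h import *
c=read_camera("top")
print(ray(c,(237.9,216.4),.07),ray(c,(217.1,218.2),.09), np.array([.533,.095])+.062*np.array([-.228,.974]))
w=read_camera("wrist");t,R=pose();print("cam in tool",R.T@(-w["R"].T@w["t"]-t), "view dir", R.T@w["R"][2],w["K"][0,0])
go([.515,.155,.25],.23+np.pi/2)
E
```

```text
[0.54869606 0.09056395 0.07      ] [0.54100451 0.15140154 0.09      ] [0.518864 0.155388]
cam in tool [ 0.06691805  0.00099407 -0.14282241] view dir [-2.60244467e-01  3.07904150e-05  9.65542757e-01] 359.18647020561775
travel [-5.82  1.6   0.59] turn -0.016 j6 -0.33883288092112535
```

```bash

python3 -m crank '{"travel": [[-0.9,0.25,0],[-1.8,0.5,0],[-2.6,0.75,0],[-3.5,1,0],[-4.3,1.2,0]], "turn": [0,0,0,0,0]}' 50
python3 -m crank '{"travel": [[-0.8,0.2,0.3],[-1.5,0.4,0.6],[-1.5,0.4,0.6],[-1.5,0.4,0.6],[-1.5,0.4,0.6]], "turn": [-0.016,-0.016,-0.016,-0.016,-0.016]}' 
python3 - <<'E'
from h import *
c=snap("wrist","w3",None,1.4)
t,R=pose();print(t)
np.savez("w3.npz",**c)
E
```

```text
clock: 7.43
tcp_pos: [0.4607, 0.1276, 0.2735]
orientation: [0.0, -0.107, 0.994, -0.0]
wrist_force: [0.5, -0.9, 0.1]
finger_gap: 0.0502
clock: 7.85
tcp_pos: [0.5135, 0.1546, 0.2493]
orientation: [-0.001, -0.115, 0.993, -0.0]
wrist_force: [-0.8, 0.1, 0.7]
finger_gap: 0.0501
[0.51340135 0.15441114 0.24999757]
```

View pics/w3.png

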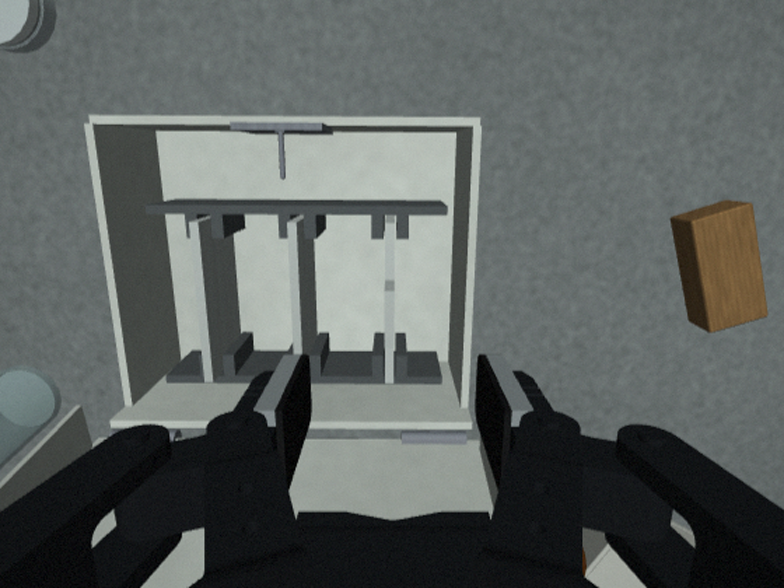

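Wrist view: the left (200,300) and middle (296,285) plates are plain and solid. The right one at (389,300), seen edge-on, is the tabbed plate in the +62 mm slot.

```bash
python3 - <<'E'
from h import *
c=dict(np.load("w3.npz"))
a=ray(c,(389.5/1.4,218/1.4),.074);b=ray(c,(389.5/1.4,382/1.4),.074);d=b-a
print(a,b,np.hypot(*d[:2]),np.arctan2(d[1],d[0]));m=(a+b)/2;print(m)
m2=ray(c,(296.5/1.4,215/1.4),.074);m3=ray(c,(297/1.4,380/1.4),.074);print("mid",m2,m3,(m2+m3)/2)
n=[ray(c,p,.08) for p in [(92/1.4,118/1.4),(478/1.4,121/1.4)]];print(n,np.arctan2(*( (n[1]-n[0])[[1,0]])))
yaw=np.arctan2(d[1],d[0])
print(proj(c,np.array([[*m[:2]+k*d[:2]/np.hypot(*d[:2]),.102] for k in(-.018,.018)]))*1.4)
go([m[0],m[1],.130],yaw+np.pi/2)
E
```

```text
[0.48425872 0.14665733 0.074     ] [0.59363678 0.17215961 0.074     ] 0.11231173132324503 0.22906486950268246
[0.53894775 0.15940847 0.074     ]
mid [0.49581155 0.08926781 0.074     ] [0.60672149 0.1099468  0.074     ] [0.55126652 0.0996073  0.074     ]
[array([ 0.46657497, -0.03710527,  0.08      ]), array([0.41626563, 0.18436814, 0.08      ])] 1.7941633191583763
[[389.20009012 287.70564642]
 [389.20912374 344.45382783]]
travel [-0.65 -0.02  3.  ] turn 0.001 j6 -0.0875017796282269
```

```bash

python3 -m crank '{"travel": [[-0.4,0,0.5],[-0.65,0,1.4],[-0.65,0,2.2],[-0.65,0,3],[-0.65,0,3]], "turn": [0,0,0,0,0]}' 34
python3 -m crank '{"travel": [[0,0,0.4],[0,0,0.8],[0,0,1.1],[0,0,1.5],[0,0,1.5]], "turn": [0,0,0,0,0]}' 
python3 - <<'E'
from h import *
c=snap("wrist","w4")
t,R=pose();print(t);go([.539,.1594,.07],.229+np.pi/2)
E
```

```text
clock: 8.32
tcp_pos: [0.5347, 0.1594, 0.1248]
orientation: [-0.005, -0.114, 0.993, -0.0]
wrist_force: [-1.1, 0.2, -0.4]
finger_gap: 0.0341
clock: 8.73
tcp_pos: [0.5383, 0.1601, 0.0698]
orientation: [-0.001, -0.115, 0.993, -0.0]
wrist_force: [-0.3, 0.9, 0.3]
finger_gap: 0.034
[0.53892511 0.16027684 0.07090516]
travel [ 0.   -0.02  0.02] turn 0.001 j6 -0.08339783215946736
```

View pics/w4.png

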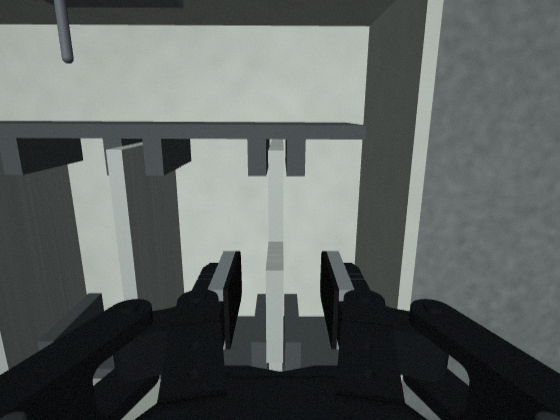

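The tab is centred between the pads at (275,255). I'll grip it, then lift a little at first.

```bash

python3 -m crank '{"travel": [[0,0,0],[0,0,0],[0,0,0],[0,0,0],[0,0,0]], "turn": [0,0,0,0,0]}' 0 60
python3 -m crank '{"travel": [[0,0,-0.1],[0,0,-0.2],[0,0,-0.35],[0,0,-0.5],[0,0,-0.5]], "turn": [0,0,0,0,0]}' 
python3 -m crank '{"travel": [[0,0,-0.3],[0,0,-0.6],[0,0,-0.9],[0,0,-1.2],[0,0,-1.5]], "turn": [0,0,0,0,0]}' 
python3 -m crank '{"travel": [[0,0,-0.4],[0,0,-0.8],[0,0,-1.1],[0,0,-1.4],[0,0,-1.4]], "turn": [0,0,0,0,0]}' 
python3 - <<'E'
from h import *
c=snap("scene","s5",(180,130,480,300),2.6)
go([.498,-.264,.2],.11+np.pi/2)
E
```

```text
clock: 9.2
tcp_pos: [0.5409, 0.1602, 0.0719]
orientation: [0.002, -0.115, 0.993, -0.001]
wrist_force: [0.6, -2.4, 6.6]
finger_gap: 0.0051
clock: 9.62
tcp_pos: [0.5397, 0.1603, 0.091]
orientation: [0.0, -0.115, 0.993, -0.0]
wrist_force: [-0.4, -4.7, 0.1]
finger_gap: 0.0053
clock: 10.03
tcp_pos: [0.5394, 0.1616, 0.1505]
orientation: [0.0, -0.115, 0.993, 0.001]
wrist_force: [-0.1, -0.1, -1.2]
finger_gap: 0.0051
clock: 10.45
tcp_pos: [0.5408, 0.1618, 0.2086]
orientation: [0.002, -0.115, 0.993, 0.001]
wrist_force: [-0.1, -0.2, 0.0]
finger_gap: 0.0048
travel [  3.47 -10.11   0.16] turn 0.121 j6 -0.0834903935541172
```

View pics/s5.png

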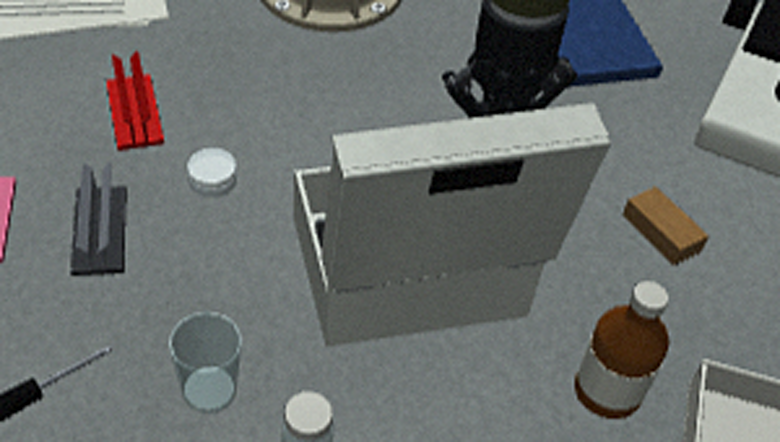

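```bash

python3 -m crank '{"travel": [[0.6,0,0],[1.3,0,0],[1.9,-0.4,0],[2.2,-1.2,0],[2.5,-2,0]], "turn": [0,0,0,0,0]}' 
python3 -m crank '{"travel": [[0.2,-0.8,0],[0.3,-1.7,0],[0.5,-2.6,0],[0.6,-3.5,0],[0.7,-4.4,0]], "turn": [0,0,0,0,0]}' 
python3 -m crank '{"travel": [[0.1,-0.9,0],[0.15,-1.8,0],[0.2,-2.7,0],[0.27,-3.4,0],[0.27,-3.7,0.1]], "turn": [0,0,0,0.06,0.121]}' 
python3 -m crank '{"travel": [[0,0,0.2],[0,0,0.5],[0,0,0.5],[0,0,0.5],[0,0,0.5]], "turn": [0,0,0,0,0]}' 
python3 - <<'E'
from h import *
c=snap("wrist","w6",None,1.4);np.savez("w6.npz",**c)
print(pose()[0]);go([.498,-.264,.18],.11+np.pi/2)
E
```

```text
clock: 10.92
tcp_pos: [0.4585, 0.0604, 0.2048]
orientation: [-0.001, -0.117, 0.993, 0.001]
wrist_force: [1.4, 0.0, -1.3]
finger_gap: 0.0048
clock: 11.33
tcp_pos: [0.4727, -0.1188, 0.2049]
orientation: [-0.0, -0.115, 0.993, 0.001]
wrist_force: [1.1, 0.3, -1.7]
finger_gap: 0.0051
clock: 11.75
tcp_pos: [0.4971, -0.268, 0.2009]
orientation: [0.001, -0.052, 0.999, -0.0]
wrist_force: [0.2, 0.1, -0.9]
finger_gap: 0.005
clock: 12.17
tcp_pos: [0.4964, -0.2632, 0.1816]
orientation: [-0.0, -0.055, 0.998, 0.0]
wrist_force: [1.3, 0.4, -0.9]
finger_gap: 0.0052
[ 0.4966971  -0.26352468  0.18206114]
travel [-0.03 -0.02  0.05] turn 0.001 j6 -0.7414141872140813
```

View pics/w6.png

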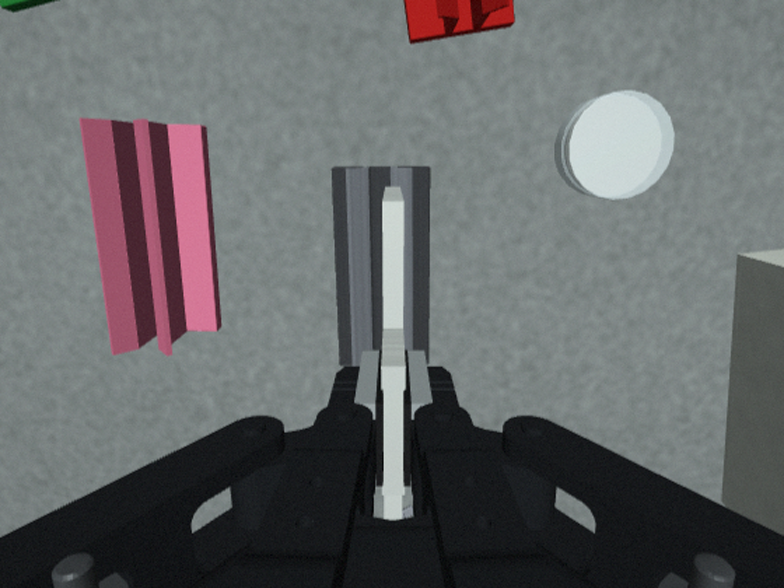

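```bash
python3 - <<'E'
from h import *
c=dict(np.load("w6.npz"));im=c["image"][:,:,::-1]
cr=im[112:265,225:320]
cr=np.clip(cr.astype(float)*1.8,0,255).astype(np.uint8)
cv2.imwrite("pics/w6c.png",cv2.resize(cr,(0,0),fx=3.9,fy=3.9,interpolation=cv2.INTER_NEAREST))
for v in(125,132,150,200,240):print(v,im[v,230:315].mean(1).astype(int))
E
```

```text
125 [126 126 128 127 128 128 129  61  60  62  63  59  60  58  63  60  64 114
 118 113 104 107 112 104 107 110 107 104 108 109 106 103 102  64  47  61
  59  58  61  63  61  61  62  61  58  62  59  61  72 111 112 117 122 116
 111 114 114 114 117 116 112 110 108 108  85  62  59  58  56  59  62  58
  59  62  62  60  53  91 124 125 125 123 123 124 130]
132 [129 132 131 132 134 129 132  67  65  62  59  61  62  60  59  59  63 100
 112 113 108 105 108 109 106 109 108 102 105 108 110 105 103  77  53  55
  58  61  59  63  63  63  63  63  63  71  72  72  73 113 119 120 124 121
 116 122 117 115 114 115 111 109 109 107  86  64  60  60  61  58  63  56
  60  63  65  59  56  92 128 128 129 124 127 128 125]
150 [128 127 126 127 127 131 129 129  62  62  58  61  61  61  62  63  58  74
 110 118 110 103 100 106 105 105 107 100 105 108 108 106 102 100  53  58
  58  62  60  61  64  63  59 206 210 209 210 208 209 210 209 209 209 208
 210 208 208 210 168 118 111 110 105 110  84  67  58  61  57  62  63  62
  61  60  58  59  52 129 131 130 132 128 129 133 127]
200 [127 134 132 131 138 134 134 130 130 132  67  58  59  61  60  60  58  65
  58  85 115 113 102 102 104 108 103 103 102  99 104 108 108  97  97  53
  50  57  59  61  62  64  61 166 205 204 204 208 206 207 207 205 205 208
 205 206 206 204 144 119 111 109 105 107  94  62  59  60  56  59  61  57
  62  61  60  61  78 128 133 132 139 137 138 136 135]
240 [136 134 135 132 133 132 138 138 136 138 138  98  59  60  58  56  56  56
  57  61  62 115 114 107 104 104 106 106 104 104 102 102 106 104 100 103
  52  50  58  59  59  61  58 132 158 160 158 162 161 159 161 159 160 161
 158 159 162 157 140 112 110 111 105 108  93  63  61  56  55  56  61  56
  57  60  58  55  95 131 129 131 126 127 131 130 134]
```

View pics/w6c.png

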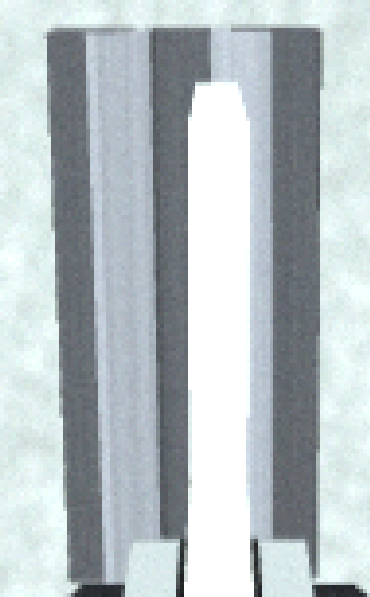

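```bash
python3 - <<'E'
from h import *
c=dict(np.load("w6.npz"));t,R=pose();print(t)
print("K",c["K"][0,2])
th=.11
for th in(.11,):
  ex=np.array([np.cos(th),np.sin(th),0]);ey=np.array([-np.sin(th),np.cos(th),0])
  f=lambda u,v,z:np.round(1e3*np.array([(ray(c,(u,v),z)-t)@ex,(ray(c,(u,v),z)-t)@ey]),1)
  print("front edge: ",f(272,119.5,.01),f(272,119.5,.052))
  for v,l,r in((125,263.5,278.3),(150,264,None),(200,264.8,None),(240,265.8,None)):
    print(v,"left z.01",f(l,v,.01),"right z.042",r and f(r,v,.042))
  for z in(0,.01,.02,.052):
    print(z,[(f(a,v,z),f(b,v,z)) for v,a,b in((125,237,307.2),(200,240,306),(240,241.5,306))])
  # plate bottom from image: front end of top edge
  print("plate", [f(u,v,t[2]+.003) for u,v in((280.5,155),(280.5,240))])
E
```

```text
[ 0.4966971  -0.26352468  0.18206114]
K 280.5466902753948
front edge:  [-61.4  -6. ] [-62.2  -5.1]
125 left z.01 [-56.9 -13.3] right z.042 [-57.9  -0.5]
150 left z.01 [-35.7 -13.1] right z.042 None
200 left z.01 [  8.9 -12.9] right z.042 None
240 left z.01 [ 47.1 -12.3] right z.042 None
0 [(array([-56.5, -37.1]), array([-56.6,  24.7])), (array([ 11.4, -36.3]), array([11.3, 25. ])), (array([ 50.7, -36. ]), array([50.7, 25.8]))]
0.01 [(array([-56.8, -35.9]), array([-56.9,  24. ])), (array([  8.9, -35.2]), array([ 8.9, 24.2])), (array([ 47.1, -34.9]), array([47.1, 25. ]))]
0.02 [(array([-57.2, -34.7]), array([-57.2,  23.2])), (array([  6.5, -34. ]), array([ 6.5, 23.5])), (array([ 43.5, -33.7]), array([43.4, 24.2]))]
0.052 [(array([-58.2, -31. ]), array([-58.3,  20.9])), (array([ -1.2, -30.4]), array([-1.3, 21.1])), (array([ 31.8, -30.1]), array([31.8, 21.8]))]
plate [array([-51.4,   1.1]), array([-16.6,   1.1])]
```

```bash

python3 -m crank '{"travel": [[-0.08,-0.17,0.3],[-0.08,-0.17,0.7],[-0.08,-0.17,1.1],[-0.08,-0.17,1.35],[-0.08,-0.17,1.35]], "turn": [-0.01,-0.01,-0.01,-0.01,-0.01]}' 
python3 - <<'E'
from h import *
c=read_camera("wrist");im=c["image"][:,:,::-1];np.savez("w7.npz",**c)
cv2.imwrite("pics/w7.png",cv2.resize(im[60:300,200:360],(0,0),fx=2.5,fy=2.5,interpolation=cv2.INTER_NEAREST))
print(pose()[0],get_state()["wrist_force"])
E
```

```text
clock: 12.63
tcp_pos: [0.4993, -0.2699, 0.125]
orientation: [-0.002, -0.06, 0.998, 0.001]
wrist_force: [-0.2, -0.0, -1.8]
finger_gap: 0.0052
[ 0.4997945  -0.2702276   0.12641854] [-0.32601206 -0.73175419 -1.20680684]
```

View pics/w7.png

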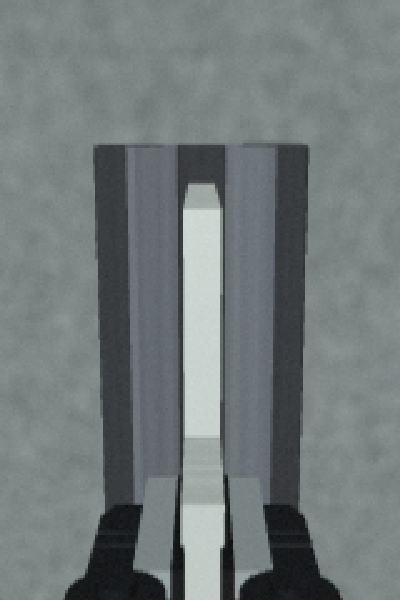

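The plate's lower edge (centre 201) is in line with the slot (178–225). I'll lower it gently.

```bash

python3 -m crank '{"travel": [[0,0,0.15],[0,0,0.3],[0,0,0.45],[0,0,0.6],[0,0,0.75]], "turn": [0,0,0,0,0]}' 
python3 -m crank '{"travel": [[0,0,0.1],[0,0,0.2],[0,0,0.3],[0,0,0.4],[0,0,0.4]], "turn": [0,0,0,0,0]}' 
python3 -m crank '{"travel": [[0,0,0.05],[0,0,0.1],[0,0,0.13],[0,0,0.15],[0,0,0.15]], "turn": [0,0,0,0,0]}' 
```

```text
clock: 13.1
tcp_pos: [0.5005, -0.2708, 0.0973]
orientation: [0.0, -0.06, 0.998, -0.0]
wrist_force: [-0.1, -0.1, -0.9]
finger_gap: 0.0049
clock: 13.52
tcp_pos: [0.5, -0.2705, 0.0808]
orientation: [-0.0, -0.06, 0.998, 0.0]
wrist_force: [-0.9, 0.1, -1.0]
finger_gap: 0.005
clock: 13.93
tcp_pos: [0.5005, -0.2709, 0.0761]
orientation: [0.0, -0.06, 0.998, -0.0]
wrist_force: [-1.3, 0.3, 0.8]
finger_gap: 0.005
```

```bash

python3 -m crank '{"travel": [[0,0,0.03],[0,0,0.06],[0,0,0.08],[0,0,0.08],[0,0,0.08]], "turn": [0,0,0,0,0]}' 
python3 -m crank '{"travel": [[0,0,0],[0,0,0],[0,0,0],[0,0,0],[0,0,0]], "turn": [0,0,0,0,0]}' 30 20
python3 -m crank '{"travel": [[0,0,-0.1],[0,0,-0.3],[0,0,-0.8],[0,0,-1.5],[0,0,-2.2]], "turn": [0,0,0,0,0]}'
python3 -m crank '{"travel": [[0,0,-0.9],[0,0,-1.8],[0,0,-2.5],[0,0,-3],[0,0,-3]], "turn": [0,0,0,0,0]}' 0
python3 - <<'E'
from h import *
t,R=pose();print(t)
c=snap("wrist","w8",None,1.3)
for n,z in (("seated",.078),("6mm up",.084)):
  ex=np.array([np.cos(.12),np.sin(.12)]);m=np.array([.5005,-.2709])
  print(n,proj(c,np.array([[*(m+k*ex),z] for k in(-.055,.055)]))*1.3)
# push-behind plan
h=np.array([.628,.117]);e=np.array([.974,.228])
for r in(.04,.05,.07):print(h+e*r, np.hypot(*(h+e*r)))
E
```

```text
clock: 14.35
tcp_pos: [0.5004, -0.2712, 0.0759]
orientation: [0.001, -0.059, 0.998, -0.001]
wrist_force: [-8.5, 3.3, 21.5]
finger_gap: 0.0049
clock: 14.77
tcp_pos: [0.5004, -0.2707, 0.0721]
orientation: [-0.0, -0.06, 0.998, 0.0]
wrist_force: [0.1, 0.2, -0.5]
finger_gap: 0.0299
clock: 15.18
tcp_pos: [0.4999, -0.2704, 0.1614]
orientation: [-0.001, -0.06, 0.998, 0.0]
wrist_force: [0.8, -0.2, -0.8]
finger_gap: 0.0299
clock: 15.6
tcp_pos: [0.5022, -0.272, 0.2867]
orientation: [0.004, -0.06, 0.998, -0.003]
wrist_force: [0.4, -0.3, 0.1]
finger_gap: 0.0005
[ 0.5021556  -0.27196579  0.28667984]
seated [[367.01776333 158.87368537]
 [366.88656931 301.34985827]]
6mm up [[367.00321313 159.15388788]
 [366.87111042 303.86507249]]
[0.66696 0.12612] 0.6787797109519406
[0.6767 0.1284] 0.6887738743593574
[0.69618 0.13296] 0.7087629744844182
```

View pics/w8.png

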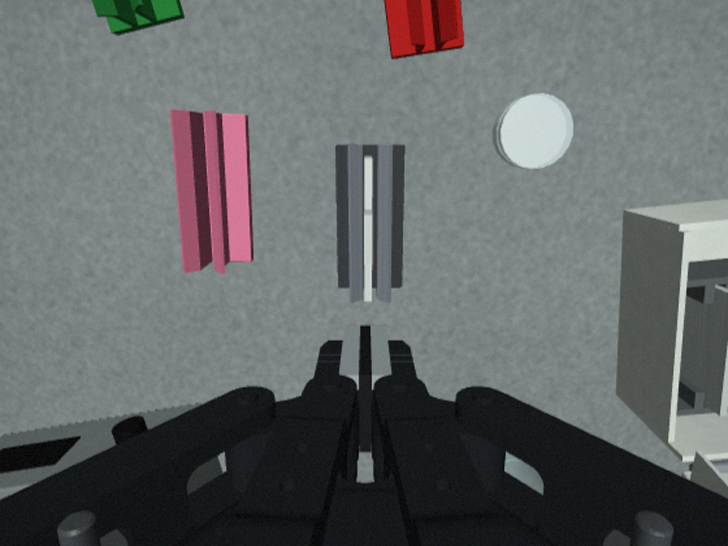

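The plate is seated: its end pixels match the seated projection, with the far end at row 301. Next I go around the right side of the open lid to get behind it.

```bash
python3 - <<'E'
from h import *
go([.715,-.05,.275],.229+np.pi/2);go([.715,.137,.275],.229+np.pi/2)
E
```

```text
travel [-5.96  4.87  0.23] turn -0.11 j6 -0.756167850142019
travel [-6.51  9.51  0.21] turn -0.11 j6 -0.756167850142019
```

```bash

python3 -m crank '{"travel": [[-0.7,0.4,0],[-1.4,0.9,0],[-2.1,1.5,0],[-2.8,2.1,0],[-3.4,2.6,0]], "turn": [0,0,0,0,0]}' 
python3 -m crank '{"travel": [[-0.7,0.6,0.1],[-1.4,1.2,0.2],[-2.1,1.8,0.25],[-2.6,2.3,0.25],[-2.6,2.3,0.25]], "turn": [0,0,0,-0.06,-0.11]}' 
python3 - <<'E'
from h import *
print(pose()[0]);go([.715,.137,.275],.229+np.pi/2)
E
```

```text
clock: 16.07
tcp_pos: [0.6238, -0.1494, 0.2791]
orientation: [-0.001, -0.06, 0.998, 0.001]
wrist_force: [0.4, 0.1, 0.1]
finger_gap: -0.0001
clock: 16.48
tcp_pos: [0.7173, -0.0423, 0.2668]
orientation: [-0.001, -0.118, 0.993, 0.001]
wrist_force: [-1.4, -0.6, -1.4]
finger_gap: -0.0
[ 0.71728197 -0.04225963  0.26682821]
travel [-1.    4.37 -0.19] turn 0.008 j6 -0.40857443989884695
```

```bash

python3 -m crank '{"travel": [[-0.25,0.8,-0.1],[-0.5,1.7,-0.2],[-0.7,2.6,-0.2],[-0.9,3.5,-0.2],[-1,4.37,-0.2]], "turn": [0,0,0,0,0]}' 
python3 - <<'E'
from h import *
t,R=pose();print(t,get_state()["wrist_force"])
h=np.array([.628,.117]);e=np.array([np.cos(.229),np.sin(.229)])
c=snap("scene","s9",(200,80,480,290),2.8)
print("hinge proj",proj(c,[.628,.117,.112]))
prev=None
go([.715,.137,.275],.229+np.pi/2)
for a in(1.75,1.7,1.5,1.3,1.1,.9,.7,.5,.3,.15,.05):
    r=.165+.01*(1.7-a)/1.7;x=-r*np.cos(a)+.008*np.sin(a)+.011*np.sin(a);z=.112+r*np.sin(a)+.011*np.cos(a)
    d=R.T@(np.array([*(h+e*x),z])-t)/.04
    print(a,np.round(d,2),np.round([x,z],3))
E
```

```text
clock: 16.9
tcp_pos: [0.7144, 0.1336, 0.2766]
orientation: [-0.001, -0.114, 0.993, 0.0]
wrist_force: [0.3, -0.0, -1.2]
finger_gap: -0.0002
[0.71437375 0.13355036 0.2766466 ] [ 0.30788805 -0.01366969 -1.18397006]
hinge proj [350.46918049 233.68445017]
travel [-0.03 -0.11  0.04] turn 0.007 j6 -0.15254094052341052
1.75 [1.   0.09 0.12] [0.048 0.272]
1.7 [1.19 0.09 0.06] [0.04  0.274]
1.5 [ 2.02  0.09 -0.04] [0.007 0.279]
1.3 [2.86 0.09 0.02] [-0.026  0.276]
1.1 [3.68 0.09 0.24] [-0.06   0.267]
0.9 [4.46 0.09 0.63] [-0.091  0.252]
0.7 [5.16 0.09 1.17] [-0.118  0.23 ]
0.5 [5.74 0.09 1.83] [-0.142  0.204]
0.3 [6.19 0.09 2.59] [-0.16   0.174]
0.15 [6.42 0.09 3.21] [-0.169  0.149]
0.05 [6.53 0.09 3.64] [-0.174  0.132]
```

View pics/s9.png

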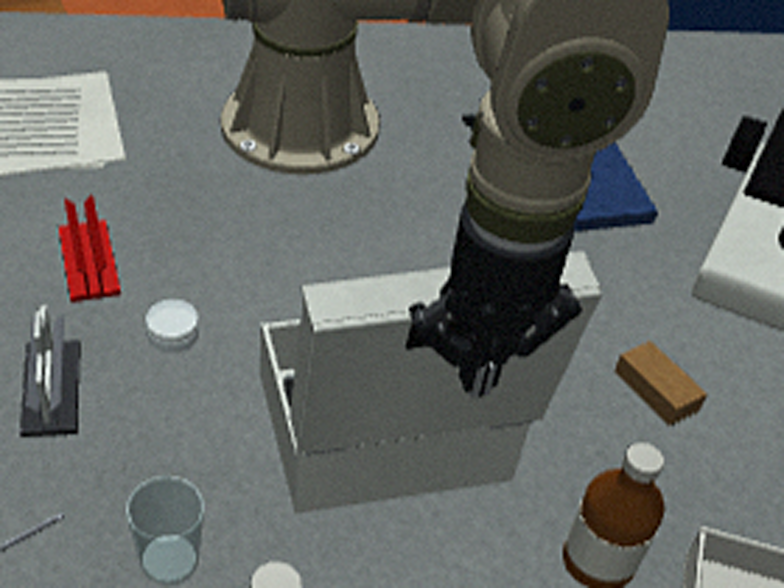

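The fingers (485,375) are behind the open lid and level with its middle. I'll swing it down along the arc.

```bash

python3 -m crank '{"travel": [[0.5,0.05,0],[1,0.09,0],[1.3,0.09,0],[1.65,0.09,-0.02],[2,0.09,-0.04]], "turn": [0,0,0,0,0]}' 
python3 -m crank '{"travel": [[0.33,0,0],[0.66,0,0.02],[0.99,0,0.08],[1.33,0,0.17],[1.66,0,0.28]], "turn": [0,0,0,0,0]}' 
python3 -m crank '{"travel": [[0.32,0,0.14],[0.63,0,0.3],[0.93,0,0.48],[1.2,0,0.69],[1.48,0,0.93]], "turn": [0,0,0,0,0]}' 
python3 -m crank '{"travel": [[0.24,0,0.25],[0.46,0,0.52],[0.67,0,0.82],[0.86,0,1.12],[1.03,0,1.42]], "turn": [0,0,0,0,0]}' 
python3 -m crank '{"travel": [[0.1,0,0.22],[0.18,0,0.45],[0.25,0,0.68],[0.3,0,0.87],[0.34,0,1.05]], "turn": [0,0,0,0,0]}' 
python3 - <<'E'
from h import *
t,R=pose();s=get_state();print(t,s["wrist_force"]);go([.457,.077,.114])
E
```

```text
clock: 17.37
tcp_pos: [0.6351, 0.1173, 0.2788]
orientation: [-0.001, -0.115, 0.993, 0.0]
wrist_force: [2.5, 0.5, -0.9]
finger_gap: -0.0003
clock: 17.78
tcp_pos: [0.5709, 0.1018, 0.2679]
orientation: [0.0, -0.114, 0.993, 0.0]
wrist_force: [2.6, -0.1, 0.3]
finger_gap: -0.0002
clock: 18.2
tcp_pos: [0.5135, 0.0884, 0.231]
orientation: [0.001, -0.114, 0.993, 0.0]
wrist_force: [2.5, 0.2, 1.0]
finger_gap: -0.0003
clock: 18.62
tcp_pos: [0.4733, 0.079, 0.1741]
orientation: [0.0, -0.114, 0.993, 0.0]
wrist_force: [2.1, 0.2, 2.0]
finger_gap: -0.0001
clock: 19.03
tcp_pos: [0.4603, 0.076, 0.1322]
orientation: [0.0, -0.114, 0.993, -0.0]
wrist_force: [1.3, 0.5, 0.9]
finger_gap: 0.0002
[0.46033575 0.07600107 0.13220872] [1.25197325 0.48271252 0.93416039]
travel [0.08 0.04 0.46] turn 0 j6 -0.23786946838564701
```

```bash

python3 -m crank '{"travel": [[0.05,0,0.1],[0.05,0,0.2],[0.05,0,0.28],[0.05,0,0.34],[0.05,0,0.34]], "turn": [0,0,0,0,0]}' 
python3 -m crank '{"travel": [[0,0,0.05],[0,0,0.1],[0,0,0.13],[0,0,0.13],[0,0,0.13]], "turn": [0,0,0,0,0]}' 
python3 -m crank '{"travel": [[0,0,-0.1],[0,0,-0.2],[0,0,-0.3],[0,0,-0.5],[0,0,-0.8]], "turn": [0,0,0,0,0]}' 
python3 -m crank '{"travel": [[0.3,0,-0.8],[1,0,-1.5],[1.8,0,-2],[2.5,0,-2.2],[2.5,0,-2.2]], "turn": [0,0,0,0,0]}' 
python3 -m crank '{"travel": [[0,0,0],[0,0,0],[0,0,0],[0,0,0],[0,0,0]], "turn": [0,0,0,0,0]}' 
python3 - <<'E'
from h import *
c=snap("scene","s10",None,1.4)
E
```

```text
clock: 19.45
tcp_pos: [0.4575, 0.0755, 0.1186]
orientation: [-0.001, -0.114, 0.993, -0.0]
wrist_force: [-1.8, -0.1, 1.3]
finger_gap: -0.0002
clock: 19.87
tcp_pos: [0.4582, 0.0756, 0.1151]
orientation: [0.0, -0.114, 0.993, -0.0]
wrist_force: [-5.4, -1.4, 11.3]
finger_gap: 0.0002
clock: 20.28
tcp_pos: [0.4578, 0.0756, 0.1459]
orientation: [-0.001, -0.114, 0.993, 0.0]
wrist_force: [-0.1, -0.1, -0.9]
finger_gap: 0.0006
clock: 20.7
tcp_pos: [0.3579, 0.0526, 0.2367]
orientation: [0.001, -0.114, 0.993, -0.0]
wrist_force: [-0.7, 0.0, 0.5]
finger_gap: 0.0001
clock: 21.12
tcp_pos: [0.3613, 0.053, 0.2334]
orientation: [-0.001, -0.114, 0.993, 0.0]
wrist_force: [-0.3, -0.3, 0.3]
finger_gap: 0.0002
```

The viewing limit is reached, so I'll check numerically against the first images.

```bash
python3 - <<'E'
from h import *
def padpx(im):
    m=np.zeros(im.shape[:2],np.uint8);m[225:268,210:270]=(im.max(2)<60)[225:268,210:270]
    n,l,st,ce=cv2.connectedComponentsWithStats(m);i=1+st[1:,4].argmax();return ce[i].round(2),st[i,4]
for k in (0,1):
    c=read_camera("top");print(padpx(c["image"]))
print(padpx(cv2.imread("pics/top0.png")))
# scene: lid region + bystanders difference against the start
c=read_camera("scene");a=cv2.imread("pics/scene0.png").astype(int);b=c["image"][:,:,::-1].astype(int)
m=(np.abs(a-b).max(2)>40).astype(np.uint8)
n,l,st,ce=cv2.connectedComponentsWithStats(m)
print([list(s) for s in st[1:] if s[4]>25])
# insert in the stand: plate pixels brighter than stand
e=np.array([np.cos(.12),np.sin(.12)]);P=np.array([[*(np.array([.5005,-.2709])+k*e),z] for k,z in((-.055,.078),(.055,.078),(-.018,.106),(.018,.106))])
print("expected scene px",proj(c,P).round(1));s=b.max(2)
d=(s-a.max(2)>30);ys,xs=np.nonzero(d[180:245,195:240]);print("bright plate x",xs.min()+195,xs.max()+195,"y",ys.min()+180,ys.max()+180)
E
```

```text
(array([240.33, 246.07]), np.int32(256))
(array([240.37, 246.06]), np.int32(258))
(array([240.29, 246.11]), np.int32(256))
[[np.int32(318), np.int32(0), np.int32(38), np.int32(15), np.int32(139)], [np.int32(101), np.int32(13), np.int32(24), np.int32(5), np.int32(82)], [np.int32(323), np.int32(17), np.int32(29), np.int32(26), np.int32(336)], [np.int32(300), np.int32(30), np.int32(19), np.int32(13), np.int32(54)], [np.int32(278), np.int32(42), np.int32(42), np.int32(45), np.int32(472)], [np.int32(107), np.int32(44), np.int32(38), np.int32(51), np.int32(971)], [np.int32(309), np.int32(51), np.int32(78), np.int32(84), np.int32(2252)], [np.int32(145), np.int32(56), np.int32(15), np.int32(35), np.int32(224)], [np.int32(212), np.int32(189), np.int32(6), np.int32(13), np.int32(40)], [np.int32(213), np.int32(205), np.int32(6), np.int32(18), np.int32(62)]]
expected scene px [[215.5 188.7]
 [213.8 215.9]
 [213.7 190.9]
 [213.1 199.9]]
bright plate x 212 218 y 189 230
```

```bash
python3 -c "
from workcell import *
print(hand_in())"
```

```text
the job is handed in; nothing more can be done
None
```

The job is done and handed in at about 21 s of robot time. I pressed the pad and the lid sprang open. I lifted the tabbed plate from the +62 mm slot and lowered it into the grey stand, then swung the lid down from behind and pressed it to the stop.

**Last checks:**
- **Lid:** the pad is back within 0.1 px of its starting place in the top view with the arm clear, so the lid is staying shut on its own.
- **Tabbed plate:** its end pixels match the fully seated position to about 3 px. I felt the floor contact before letting go, with a brief 21 N on the wrist.
- **Rest of the bench:** in the scene camera only the arm and the tabbed plate differ from the start, so none of the bystanders visibly moved.
- **Plain plates:** I never touched them, but I could not see them once the lid was shut.

No check failed. The one disagreement was my first stand position, about 6 mm off sideways because of parallax, which I corrected from close up before lowering the plate. The last scene picture could not be viewed because I had reached the 12-picture limit, so the lid and bench checks above are numerical.

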